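Discharge the resistivity cell and lift off its upper electrode

TASK

A high-voltage resistivity measurement has just ended. Discharge the cell by pushing its yellow shorting plunger fully home and keeping it there for about a second; then take the brass upper electrode by its black handle and lift it straight up off the sample, keeping it level all the way. Finish still holding it in the gripper, level and steady, about 100 mm above the sample and directly over it so that the sample can be changed, with the sample left lying where it is and the other things on the bench undisturbed.

Things in the scene. Friction and masses are not known exactly. Their poses are not given: they have to be found in the camera images.
- cell: Resistivity cell: fixed beige metal box, 150 mm (its x) by 240 mm (its y), deck 65 mm above the bench. Origin: centre of its underside, on the bench; z up. On the deck: the round lower electrode with sample and upper electrode, centred 45 mm along +y, and the yellow shorting plunger, 80 mm along -y.
- cell_center (a point): Centre of the top of the white and brass lower electrode (112 mm across), 73 mm above the bench, where the sample lies. Three white pins (6 mm thick, tops 81 mm above the bench) stand around it at 50.5 mm radius and locate the sample. Fixed to the cell.
- contact_post (a point): Top centre of the white post (12 mm thick, 91 mm above the bench) between lower electrode and plunger. Its thin copper contact leaf only touches the upper electrode's rim and gives way freely. Fixed to the cell.
- plunger_top (a point): Centre of the top of the yellow plunger cap (round, 30 mm across; flat top 22 mm across), 99 mm above the bench at rest, 87 mm fully pressed; moves with the plunger.
- plunger (a joint): Travel of the shorting plunger, straight down: 0 at rest (out), 0.012 m fully home against its hard stop. It springs back by itself when let go; pushing takes 1.6 N at first and 5 N at the end of the stroke.
- sample: Flat round blue-green plastic sample 90 mm across and 3 mm thick, loose, lying between the three pins on the lower electrode under the upper electrode; its top is 76 mm above the bench. Origin: centre of its underside.
- electrode: Upper electrode, loose, resting on the sample: a brass disc 76 mm across and 14 mm thick with a black bridge handle on two white posts; 56 mm tall in all, 0.45 to 0.7 kg. Origin: centre of the disc's underside; z up, x along the handle bar. Its centre of mass is on the axis through its origin.
- electrode_handle (a point): Centre of the black handle bar, 48 mm above the disc's underside (124 mm above the bench at the start). The bar is 76 mm long (along the electrode's x), 16 mm wide and 16 mm high; the posts under it are 10 mm thick, 26 mm either side of the centre; the free gap between the bar's underside and the disc is 26 mm.
- sample_tray: Loose grey tray 110 by 110 mm, 22 mm high, with spare round samples; stands beside the cell, to be left alone. Origin: centre of its underside.
- resistor_box: Loose aluminium reference-resistor box 110 (x) by 64 (y) mm, 51 mm high with its three terminals; stands beside the cell, to be left alone. Origin: centre of its underside.
- caliper: Loose digital caliper 225 mm long (along its x), 14 mm high, lying near the cell, to be left alone. Origin: middle of its length, on the bench.

How it is judged:
On the way, in this order (a step that is already met when the one before it is completed fails the run):
1. the shorting plunger is fully home and kept there, with the electrode still resting on the sample (value of joint plunger above 0.0105 m and z of electrode in the frame of cell below 0.079 m), for 0.8 s.
2. the upper electrode is lifted clear of the sample in the gripper (z of electrode in the frame of cell above 0.106 m and contact force between electrode and the fingers above 1 N), for 0.2 s.
At the end, for the whole second after the job is handed in: The gripper alone holds the electrode, its underside 70 to 140 mm above the sample, within 30 mm sideways of the lower electrode's centre, tilted under 0.08 rad, still (under 20 mm/s and 0.15 rad/s); the sample lies flat between its pins within 6 mm of centre (z of electrode in the frame of cell between 0.146 and 0.216 m and horizontal distance between electrode and cell_center below 0.03 m and angle between electrode's own z axis and vertical below 0.08 rad and linear speed of electrode below 0.02 m/s and angular speed of electrode below 0.15 rad/s and contact force between electrode and the fingers above 1 N and contact force between electrode and cell below 0.2 N and contact force between electrode and sample below 0.2 N and horizontal distance between sample and cell_center below 0.006 m and z of sample in the frame of cell below 0.076 m); the arm keeps its last pose, push and grip.
It fails at once if the electrode is tipped by more than 0.2 rad (angle between electrode's own z axis and vertical above 0.2 rad).
It fails at once if the electrode is dragged more than 12 mm sideways on or just (under 15 mm) above the sample (z of electrode in the frame of cell below 0.091 m and horizontal distance between electrode and cell_center above 0.012 m).
It fails at once if the sample is moved more than 8 mm (distance of sample from where it was at the start of the episode above 0.008 m).
It fails at once if the sample tray, the resistor box or the caliper is moved more than 20 mm (distance of any of sample_tray, resistor_box, caliper from where it was at the start of the episode above 0.02 m).
It also fails if it takes over 51 s, if anything falls off the work surface, if the arm or the gripper's body presses on something with over 40 N, if the wrist force passes 120 N, or if a joint passes its speed limit or range.

ROBOT

A 6-joint arm with a two-finger parallel gripper is mounted at the origin on the work surface. World frame = base frame: x ahead of the robot, y to its left, z up, the work surface at z = 0. Lengths are in m, angles in rad, forces in N, time in s.
With the tool pointing down it reaches from about 0.25 to 0.725 m from the base axis. Payload 9.7 kg.
Tool frame: the origin (TCP) lies at the very end of the fingers, on their centre line; the grasp point (between the pads) lies 19 mm behind it; x points along the fingers, z is the direction in which the jaws open and shut, and the axes are right-handed (so a half turn about x gives the same grasp; the last joint's range is limited). The gripper opens to 85 mm and grips with 20 to 120 N. Pads are 22 mm wide; open, the fingers measure 114 mm over their backs; the gripper's body (76 mm by 85 mm) begins 54 mm behind the grasp point. The pads swing forward as they close: fully open they stand 13 mm farther back than shut.
Start: joints at [-1.301, 0.087, 0.176, 1.66, 0, 1.571], TCP at [0.147, -0.53, 0.231] pointing down, gripper open.
Joint ranges: [-3.13, 3.13], [-0.85, 1.81], [-1.15, 1.24], [-2.2, 2.28], [-1.44, 1.52], [-3.14, 3.14]. Speed limits (rad/s): [2.22, 2.22, 2.57, 3.14, 3.14, 3.14].

INTERFACE

Orientations are given as a rotation vector (axis times angle).
In Python, from plant import arm, capture, camera_model, order, spotter gives the robot as it stands. The module is installed in compiled form; this text tells all that it offers.
- The arm moves only by the tool servo_tool, never from a script. Its argument "steps" is a list of rows, each a list of 7 numbers: the turn, a rotation vector about the world's x, y, z in rad, then the shift along the world's x, y, z in m, then the finger opening in m, from 0 to 0.0854. In form: [[ax, ay, az, dx, dy, dz, jaw], ...]. A call has exactly 8 rows; each row is the pose to reach, as a shift and turn from the pose commanded when the call began; what a row does not reach only later rows make up. A row lasts 1/10 s, in which the tool goes at most 50 mm and 8.59 degrees, less where a joint would pass 70% of its speed; a pose out of reach is approached as far as the arm can. A call with a gripper value outside its range is refused whole. The fingers move at their own pace and stop on an object; "grip_force" is the grip in N (left out, the last holds). Time passes only in rows, so rows that repeat a pose let the fingers close, or fill a call up. It gives the time, the measured TCP pose, the force and the opening at its end, in the units of the state.
- arm.sense(): the state, without advancing time (a new reading comes with each control period).
- capture(name): name is "scene" or "top"; returns the picture (480x640x3 uint8, red, green, blue); there is no depth.
- camera_model(name): a dict with "fovy" (degrees; the focal length in pixels is half the picture's height over the tangent of half this angle, whatever the lens; pixels are square), "cx", "cy" (the principal point, pixels), "k1" (the pictures are not rectified: a ray, as slopes to the right and down, at radius r is drawn at 1 + k1 r^2 times it, then the intrinsics apply), "eye" and "rotation" of the camera in the world. Camera axes: x right, y down, z forward; pixel columns grow to the right and rows downward; lengths in m; the calibration is good to about 2 mm. A picture is of the moment at which its call begins. camera_model takes no time and is no camera call.
- order.finish_job(): hands the job in, once; it reports no verdict.
Trained networks look in the newest picture that a camera, given by its name, has taken for a name from the list of things; names that differ only in an ending like _2 or _b are one class to them, and where a whole thing is asked for, a point or a joint stands for the part that bears it (a point fixed in the world has none). Each returns a list of dicts, best first, with "score" (0 to 1); they miss things now and then, are a little off and sometimes report something else, mostly with a low value. They report only what shows in the picture. A call takes as long as a camera call.
- spotter.spot_in(camera, thing): "at" ([x, y, z] in m, in world coordinates, good to about 4 mm: the middle of the surface that is visible of it).
- spotter.landmark_of(camera, thing): "at" ([x, y, z] in m, in world coordinates, good to about 4 mm: a listed point, or the origin of a listed thing).
The state is a dict: "clock": time; "qpos": joint angles; "qd": joint speeds; "tau": joint torques, N m; "eef_pos": TCP position; "ee_rot": TCP orientation; "ft_force": force on the tool from outside, world axes, zero at the start; "ft_torque": the same for the moment, N m; "finger_gap": finger opening in m.
Only numpy, scipy, OpenCV 4.12 (cv2) and the standard library are available. Lean on these libraries where they do the work, as an engineer would, in place of code of your own. Each camera call takes 0.05 s, during which the arm holds its last target. There are 200 camera calls.

## Working session

There is one attempt and no reset: what is moved stays moved. The work goes in short steps, Python scripts to look and compute and a tool call to move; the robot and the scene stay as the last step left them, time stands still between calls to the robot, and variables do not carry over. Pictures are saved under pics/ and viewed, about 8 in all and at most 12, crops included, and the job is handed in when it is done.

Besides the shell and the picture viewer there is one more tool, called after ">>>" by a JSON object that holds its "api" and its "payload". servo_tool: Moves the arm, as the interface text tells. Its arguments: {"type":"object","properties":{"steps":{"type":"array"},"grip_force":{"type":"number"}},"required":["steps"]}

```bash
mkdir -p pics; cat > h.py <<'E'
import numpy as np, cv2
from plant import arm, capture, camera_model, order, spotter
def snap(cam,fn):
    im=capture(cam); cv2.imwrite('pics/'+fn,im[:,:,::-1]); return im
def K(cam):
    m=camera_model(cam); f=240/np.tan(np.radians(m['fovy'])/2)
    return m,np.array([[f,0,m['cx']],[0,f,m['cy']],[0,0,1]]),np.array([m['k1'],0,0,0.])
def plane(cam,uv,z):
    m,k,d=K(cam); p=cv2.undistortPoints(np.array(uv,float).reshape(-1,1,2),k,d)[:,0]
    r=np.c_[p,np.ones(len(p))]@np.array(m['rotation']).T; e=np.array(m['eye'])
    return e+r*((z-e[2])/r[:,2])[:,None]
def proj(cam,P):
    m,k,d=K(cam); q=(np.array(P,float).reshape(-1,3)-m['eye'])@np.array(m['rotation'])
    return cv2.projectPoints(q,np.zeros(3),np.zeros(3),k,d)[0][:,0]
E
python3 - <<'E'
from h import *
for c in('top','scene'):
    snap(c,c+'0.png'); print(c,camera_model(c))
    for t in('cell_center','plunger_top','electrode_handle','electrode','cell','contact_post','resistor_box','sample_tray','caliper'):
        print(t,[(round(r['score'],2),np.round(r['at'],3).tolist()) for r in spotter.landmark_of(c,t)[:2]])
s=arm.sense();print(s['clock'],s['eef_pos'],s['ee_rot'],s['ft_force'],s['finger_gap'])
E
```

```text
top {'fovy': 48.43546784517963, 'cx': 316.98791509508624, 'cy': 243.1637187768059, 'k1': 0.011532220442347989, 'eye': array([0.38919455, 0.09609502, 1.07716642]), 'rotation': array([-1.96407898,  2.23646646, -0.26853492])}
cell_center []
plunger_top []
electrode_handle []
electrode []
cell [(0.56, [0.595, -0.032, -0.001])]
contact_post [(0.71, [0.594, -0.057, 0.09]), (0.39, [0.601, -0.107, 0.1])]
resistor_box [(0.6, [0.595, -0.258, 0.002])]
sample_tray [(0.89, [0.595, 0.202, 0.002])]
caliper [(0.78, [0.742, -0.011, -0.001])]
scene {'fovy': 42.53121324377293, 'cx': 312.56312886854, 'cy': 241.8579782779924, 'k1': -0.20507408338339156, 'eye': array([ 1.15843833, -0.73691908,  1.10004749]), 'rotation': array([-2.29757595, -0.66994958,  0.29396879])}
cell_center [(0.63, [0.596, 0.01, 0.076])]
plunger_top [(0.46, [0.606, -0.112, 0.098])]
electrode_handle [(0.73, [0.594, -0.033, -0.002]), (0.62, [0.593, 0.007, 0.123])]
electrode [(0.58, [0.591, 0.012, 0.077])]
cell [(0.72, [0.595, -0.031, 0.001])]
contact_post [(0.8, [0.593, -0.052, 0.094])]
resistor_box [(0.61, [0.594, -0.259, -0.007])]
sample_tray [(0.91, [0.6, 0.202, 0.004])]
caliper [(0.94, [0.74, -0.011, -0.0])]
1.0 [ 0.14659354 -0.53008689  0.23126754] [ 1.0082061   1.32487366 -1.00813295] [0.31065219 0.21703148 0.02422086] 0.08533448366135649
```

View pics/top0.png

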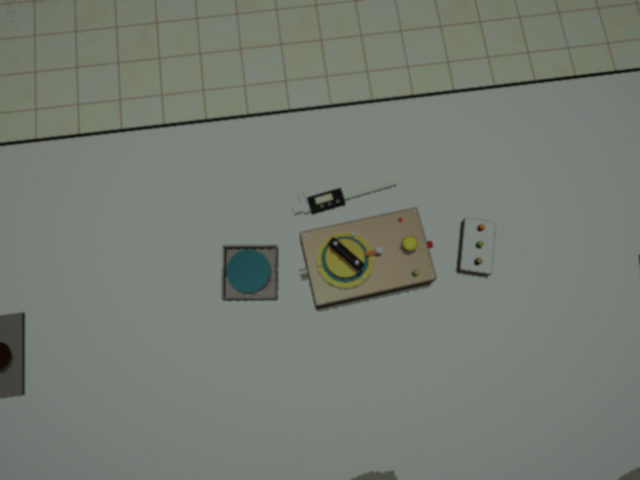

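View pics/scene0.png

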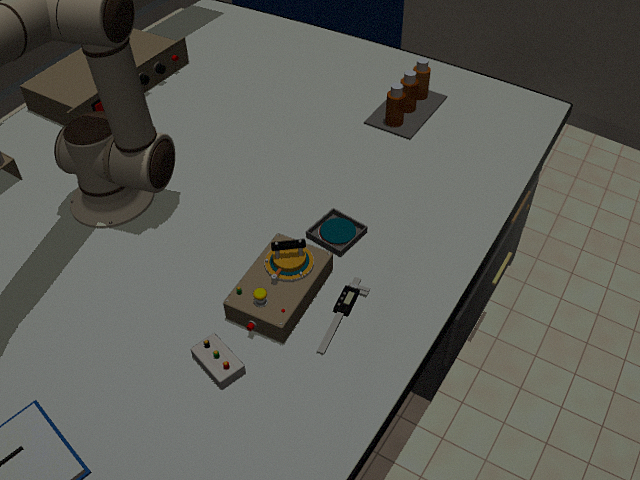

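The cell sits mid-picture in both. In the top view the handle runs from about (333,241) to (360,268), the plunger is at (409,243) and the lower electrode at (346,261). The camera rotations are rotation vectors, so I'll fix the helper and then measure.

```bash
sed -i "s/m=camera_model(cam); f=/m=camera_model(cam); m['rotation']=cv2.Rodrigues(np.array(m['rotation']))[0]; f=/" h.py
python3 - <<'E'
from h import *
def blob(mask,c,r):
    m=np.zeros_like(mask); m[c[1]-r:c[1]+r,c[0]-r:c[0]+r]=1; m&=mask
    n,l,st,ce=cv2.connectedComponentsWithStats(m); i=1+np.argmax(st[1:,4]); return (l==i),ce[i],st[i]
for cam,pc,hc,z in(('top',(409,243),(346,254),None),('scene',(260,294),(289,244),None)):
    im=cv2.imread(f'pics/{cam}0.png'); hsv=cv2.cvtColor(im,cv2.COLOR_BGR2HSV)
    y=((hsv[...,0]>20)&(hsv[...,0]<35)&(hsv[...,1]>150)).astype(np.uint8)
    m,c,s=blob(y,pc,12); print(cam,'plunger',c,s,plane(cam,c,.097).round(4))
    k=(im.max(2)<60).astype(np.uint8); m,c,s=blob(k,hc,26)
    yx=np.argwhere(m)[:,::-1].astype(np.float32); rect=cv2.minAreaRect(yx); print('handle',c,s,rect)
    w=plane(cam,yx,.132)[:,:2]; mu=w.mean(0); ev,V=np.linalg.eigh(np.cov((w-mu).T)); print(mu,np.degrees(np.arctan2(V[1,1],V[0,1])),np.sqrt(ev*12))
    x0,y0=hc[0]-60,hc[1]-50
    cr=cv2.resize(im[y0:y0+110,x0:x0+150],None,fx=4,fy=4,interpolation=cv2.INTER_CUBIC); cv2.imwrite(f'pics/c_{cam}.png',cv2.convertScaleAbs(cr,alpha=1.4))
E
python3 - <<'E'
import cv2,numpy as np
a=cv2.imread('pics/c_top.png');b=cv2.imread('pics/c_scene.png')
cv2.imwrite('pics/both.png',cv2.resize(np.vstack([a,b]),(400,587)))
E
```

```text
top plunger [409.36809816 243.03067485] [403 236  14  15 163] [[ 0.6003 -0.1109  0.097 ]]
handle [346.49761905 255.62619048] [328 238  37  39 420] ((346.0, 256.0), (45.25482940673828, 14.142135620117188), 45.0)
[0.58439493 0.01354598] -142.63778748200713 [0.02037857 0.08127268]
scene plunger [259.58955224 293.34328358] [253 288  14  12 134] [[ 0.6043 -0.118   0.097 ]]
handle [288.11747851 245.89971347] [271 239  35  20 349] ((288.32177734375, 248.21780395507812), (17.413150787353516, 34.62729263305664), 84.2894058227539)
[0.59749301 0.00106078] -139.65872208000656 [0.04048243 0.07687047]
```

View pics/c_top.png

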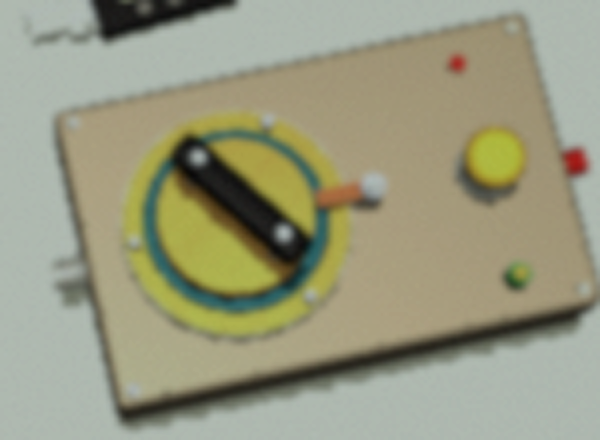

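The enlarged top crop (4x, offset (286,204)) shows the handle screws at (198,157) and (284,233), the plunger top at (496,157), the post at (373,186), and the deck corners.

```bash
python3 - <<'E'
from h import *
c=lambda *p:np.array(p,float)/4-.375+[286,204]
h=plane('top',c((198,157),(284,233),(241,195)),.132)[:,:2];print('handle',h.round(4),np.degrees(np.arctan2(*(h[0]-h[1])[::-1])),np.hypot(*(h[0]-h[1])))
l=plane('top',c((237,224)),.073)[:,:2];print('lower',l)
p=plane('top',c((496,157)),.097)[:,:2];print('plunger',p)
print('post',plane('top',c((373,186)),.091)[:,:2])
k=plane('top',c((58,113),(521,15),(600,303),(122,408)),.065)[:,:2];print('deck',k.round(4),k.mean(0)); d=(k[0]-k[1]+k[3]-k[2]);d/=np.hypot(*d);print('cell y dir',np.degrees(np.arctan2(d[1],d[0])),'len',np.hypot(*(k[0]-k[1])),np.hypot(*(k[1]-k[2])))
print('elec pred',k.mean(0)+.045*d,'plunger pred',k.mean(0)-.08*d)
from scipy.spatial.transform import Rotation as R
s=arm.sense();print(R.from_rotvec(s['ee_rot']).as_matrix().round(3))
# scene consistency
for n,P in(('pl',[*p[0],.099]),('h',[*h[2],.132])): print(n,proj('scene',P))
E
```

```text
handle [[ 0.6105  0.0307]
 [ 0.5705 -0.003 ]
 [ 0.5904  0.0138]] 40.104691452874064 0.05227667814466758
lower [[0.58911852 0.01254894]]
plunger [[ 0.60057861 -0.11140351]]
post [[ 0.59543388 -0.0524718 ]]
deck [[ 0.657   0.091 ]
 [ 0.6773 -0.1428]
 [ 0.53   -0.1554]
 [ 0.5095  0.0786]] [ 0.59345605 -0.03213116]
cell y dir 94.97579273155176 len 0.2346825226551037 0.14791642466816712
elec pred [0.58955298 0.01269925] plunger pred [ 0.60039484 -0.11182968]
[[-0.     0.964  0.267]
 [ 0.     0.267 -0.964]
 [-1.     0.    -0.   ]]
pl [[259.91317201 289.96832443]]
h [[288.74882839 241.07916389]]
```

View pics/c_scene.png

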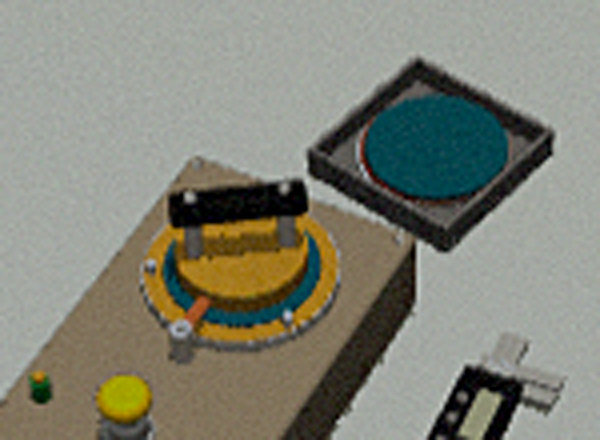

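>>> {"api": "servo_tool", "payload": {"steps": [[0,0,0.05,0.03,0.026,0,0],[0,0,0.11,0.06,0.052,0,0],[0,0,0.16,0.09,0.078,0,0],[0,0,0.21,0.12,0.104,0,0],[0,0,0.27,0.15,0.13,0,0],[0,0,0.32,0.18,0.156,0,0],[0,0,0.38,0.205,0.182,0,0],[0,0,0.43,0.23,0.208,0,0]], "grip_force": 40}}

```text
clock: 1.8
eef_pos: [0.3776, -0.3209, 0.2314]
ee_rot: [0.678, 1.462, -0.678]
ft_force: [-0.5, -1.2, 0.5]
finger_gap: 0.0004
```

>>> {"api": "servo_tool", "payload": {"steps": [[0,0,0,0.03,0.028,0,0],[0,0,0,0.06,0.056,0,0],[0,0,0,0.09,0.084,-0.01,0],[0,0,0,0.12,0.112,-0.03,0],[0,0,0,0.15,0.14,-0.05,0],[0,0,0,0.18,0.168,-0.065,0],[0,0,0,0.21,0.196,-0.08,0],[0,0,0,0.224,0.209,-0.09,0]]}}

```text
clock: 2.6
eef_pos: [0.602, -0.1106, 0.1396]
ee_rot: [0.679, 1.463, -0.678]
ft_force: [0.0, -0.3, -0.1]
finger_gap: 0.0002
```

```bash
python3 - <<'E'
from h import *
from scipy.spatial.transform import Rotation as R
s=arm.sense();print(s['eef_pos'],R.from_rotvec(s['ee_rot']).as_matrix().round(3).tolist(),s['ft_force'],s['qpos'])
a=snap('top','t1.png');b=snap('scene','s1.png')
print(proj('top',s['eef_pos']),proj('scene',s['eef_pos']))
A=cv2.resize(a[195:295,300:450],None,fx=4,fy=4)[:,:,::-1];B=cv2.resize(b[210:335,200:350],None,fx=3,fy=3)[:,:,::-1]
o=np.zeros((400,600,3),np.uint8);o[:400,:600]=A
cv2.imwrite('pics/m1.png',cv2.resize(b[210:335,200:350],None,fx=4,fy=4,interpolation=2)[:,:,::-1])
E
```

```text
[ 0.60201105 -0.1106336   0.13956348] [[-0.001, 0.764, 0.646], [0.001, 0.646, -0.764], [-1.0, -0.0, -0.001]] [ 0.00663717 -0.26997494 -0.07195326] [-1.81941905e-01  2.22152295e-01  1.50924808e-01  1.50078412e+00
  4.21887626e-04  2.25769948e+00]
[[413.11466555 236.66365462]] [[259.11387173 277.46241378]]
```

View pics/m1.png

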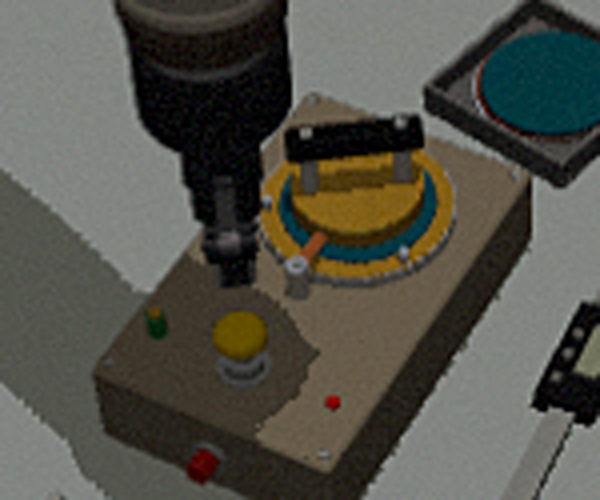

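The scene view shows the fingertip at crop (235,283), about 2.5 px below where the model projects it. The plunger and handle are offset the same way, so the top-camera estimates agree with the arm. Pressing now.

>>> {"api": "servo_tool", "payload": {"steps": [[0,0,0,-0.001,-0.001,-0.02,0],[0,0,0,-0.001,-0.001,-0.036,0],[0,0,0,-0.001,-0.001,-0.042,0],[0,0,0,-0.001,-0.001,-0.046,0],[0,0,0,-0.001,-0.001,-0.05,0],[0,0,0,-0.001,-0.001,-0.053,0],[0,0,0,-0.001,-0.001,-0.055,0],[0,0,0,-0.001,-0.001,-0.055,0]]}}

```text
clock: 3.5
eef_pos: [0.5999, -0.1146, 0.0872]
ee_rot: [0.68, 1.46, -0.68]
ft_force: [-2.3, -2.3, 4.9]
finger_gap: 0.0006
```

>>> {"api": "servo_tool", "payload": {"steps": [[0,0,0,0,0.001,-0.001,0],[0,0,0,0,0.001,-0.002,0],[0,0,0,0,0.001,-0.002,0],[0,0,0,0,0.001,-0.002,0],[0,0,0,0,0.001,-0.002,0],[0,0,0,0,0.001,-0.002,0],[0,0,0,0,0.001,-0.002,0],[0,0,0,0,0.001,-0.002,0]]}}

```text
clock: 4.3
eef_pos: [0.6, -0.1144, 0.0869]
ee_rot: [0.679, 1.458, -0.682]
ft_force: [-6.7, -5.6, 17.0]
finger_gap: 0.0003
```

The force rises to 17 N with no further travel at z = 0.087, so this is the hard stop. Holding there.

>>> {"api": "servo_tool", "payload": {"steps": [[0,0,0,0,0,0,0],[0,0,0,0,0,0,0],[0,0,0,0,0,0,0],[0,0,0,0,0,0,0],[0,0,0,0,0,0,0],[0,0,0,0,0,0,0],[0,0,0,0,0,0,0],[0,0,0,0,0,0,0]]}}

```text
clock: 5.1
eef_pos: [0.6, -0.1144, 0.0869]
ee_rot: [0.679, 1.458, -0.682]
ft_force: [-6.8, -5.9, 16.3]
finger_gap: 0.0002
```

>>> {"api": "servo_tool", "payload": {"steps": [[0,0,0,0,0,0,0],[0,0,0,0,0,0,0],[0,0,0,0,0,0,0],[0,0,0,0,0,0.005,0],[0,0,0,0,0,0.02,0],[0,0,0,0,0,0.045,0],[0,0,0,0,0,0.08,0],[0,0,0,0,0,0.11,0.05]]}}

```text
clock: 5.9
eef_pos: [0.5996, -0.1127, 0.1964]
ee_rot: [0.68, 1.461, -0.679]
ft_force: [1.8, -0.3, -0.1]
finger_gap: 0.0134
```

>>> {"api": "servo_tool", "payload": {"steps": [[0,0,0,-0.002,0.025,0,0.055],[0,0,0,-0.004,0.05,0,0.055],[0,0,0,-0.006,0.075,0,0.055],[0,0,0,-0.008,0.1,0,0.055],[0,0,0,-0.009,0.115,0,0.055],[0,0,0,-0.0095,0.1265,0,0.055],[0,0,0,-0.0095,0.1265,-0.015,0.055],[0,0,0,-0.0095,0.1265,-0.03,0.055]]}}

```text
clock: 6.7
eef_pos: [0.5905, 0.0137, 0.1645]
ee_rot: [0.68, 1.461, -0.679]
ft_force: [-0.5, -0.6, -0.2]
finger_gap: 0.055
```

```bash
python3 - <<'E'
from h import *
a=snap('top','t2.png');b=snap('scene','s2.png');s=arm.sense()
print(s['eef_pos'],s['finger_gap'],s['ft_force'],proj('scene',s['eef_pos']))
cv2.imwrite('pics/m2.png',cv2.resize(b[180:300,220:370],None,fx=4,fy=4,interpolation=2)[:,:,::-1])
for t in('electrode_handle','electrode','plunger_top'):print(t,[(round(r['score'],2),np.round(r['at'],3).tolist()) for r in spotter.landmark_of('scene',t)[:2]])
E
```

```text
[0.58933962 0.0132934  0.16236326] 0.05480334435368985 [-0.69691276 -0.06242701 -0.91623124] [[287.57430773 231.20859116]]
electrode_handle [(0.94, [0.589, 0.014, 0.124]), (0.42, [0.741, -0.011, -0.001])]
electrode [(0.97, [0.59, 0.018, 0.078]), (0.22, [0.59, -0.262, -0.003])]
plunger_top [(0.71, [0.604, -0.113, 0.098]), (0.19, [0.595, -0.05, 0.094])]
```

View pics/m2.png

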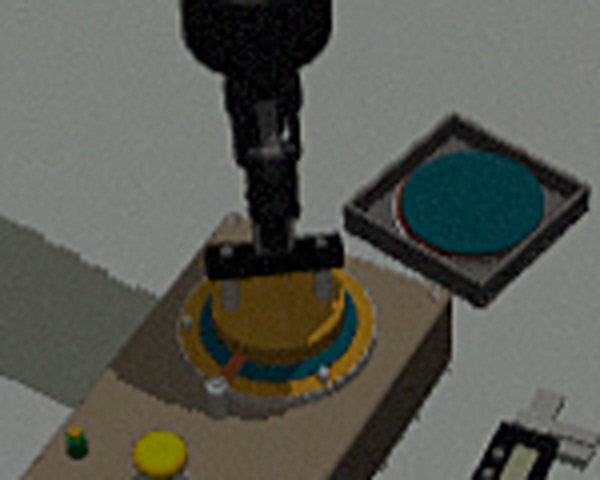

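The gripper is centred over the bar (crop x≈273 against a bar centre of 274), and the plunger has sprung back. Descending to the handle, watching the force.

>>> {"api": "servo_tool", "payload": {"steps": [[0,0,0,0.001,0,-0.015,0.055],[0,0,0,0.001,0,-0.028,0.055],[0,0,0,0.001,0,-0.038,0.055],[0,0,0,0.001,0,-0.046,0.055],[0,0,0,0.001,0,-0.053,0.055],[0,0,0,0.001,0,-0.058,0.055],[0,0,0,0.001,0,-0.058,0.055],[0,0,0,0.001,0,-0.058,0.055]]}}

```text
clock: 7.75
eef_pos: [0.5912, 0.0134, 0.1065]
ee_rot: [0.68, 1.461, -0.68]
ft_force: [0.4, -0.0, 0.7]
finger_gap: 0.0546
```

Now at z 0.1065 with no contact. Closing in stages with a low grip first.

>>> {"api": "servo_tool", "payload": {"steps": [[0,0,0,0,0,-0.002,0.045],[0,0,0,0,0,-0.002,0.035],[0,0,0,0,0,-0.002,0.028],[0,0,0,0,0,-0.002,0.024],[0,0,0,0,0,-0.002,0.02],[0,0,0,0,0,-0.002,0.016],[0,0,0,0,0,-0.002,0.01],[0,0,0,0,0,-0.002,0.01]], "grip_force": 25}}

```text
clock: 8.55
eef_pos: [0.591, 0.0137, 0.1045]
ee_rot: [0.68, 1.462, -0.68]
ft_force: [-3.4, 3.3, 3.7]
finger_gap: 0.0157
```

>>> {"api": "servo_tool", "payload": {"steps": [[0,0,0,0,0,0,0],[0,0,0,0,0,0,0],[0,0,0,0,0,0,0],[0,0,0,0,0,0,0],[0,0,0,0,0,0,0],[0,0,0,0,0,0,0],[0,0,0,0,0,0,0],[0,0,0,0,0,0,0]], "grip_force": 60}}

```text
clock: 9.35
eef_pos: [0.5912, 0.0135, 0.1046]
ee_rot: [0.68, 1.461, -0.68]
ft_force: [-3.8, 4.0, 4.8]
finger_gap: 0.0148
```

>>> {"api": "servo_tool", "payload": {"steps": [[0,0,0,0,0,0.001,0],[0,0,0,0,0,0.002,0],[0,0,0,0,0,0.004,0],[0,0,0,0,0,0.006,0],[0,0,0,0,0,0.009,0],[0,0,0,0,0,0.012,0],[0,0,0,0,0,0.015,0],[0,0,0,0,0,0.015,0]]}}

```text
clock: 10.15
eef_pos: [0.5914, 0.0134, 0.12]
ee_rot: [0.68, 1.461, -0.68]
ft_force: [0.6, 0.5, -4.8]
finger_gap: 0.0148
```

```bash
python3 - <<'E'
from h import *
b=snap('scene','s3.png');s=arm.sense()
print(s['eef_pos'],s['finger_gap'],s['ft_force'],s['ft_torque'])
cv2.imwrite('pics/m3.png',cv2.convertScaleAbs(cv2.resize(b[180:300,220:370],None,fx=4,fy=4,interpolation=2)[:,:,::-1],alpha=1.4))
for t in('electrode_handle','electrode','sample'):print(t,[(round(r['score'],2),np.round(r['at'],3).tolist()) for r in spotter.landmark_of('scene',t)[:2]])
E
```

```text
[0.5912509  0.01340389 0.11960957] 0.015173644574081246 [-0.40753194 -0.16060192 -4.95995306] [ 0.02162296  0.06448453 -0.01569874]
electrode_handle []
electrode [(0.69, [0.592, 0.014, 0.092])]
sample [(0.85, [0.586, 0.014, 0.073])]
```

View pics/m3.png

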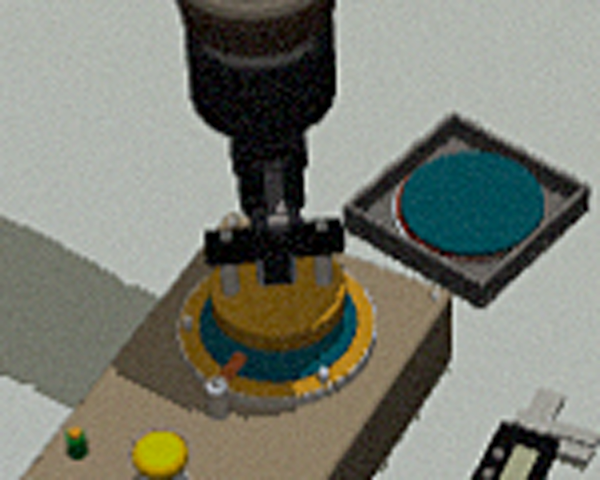

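The electrode is about 15 mm up and level, with roughly 4.9 N hanging on the tool and the sample still in place. Lifting the remaining 85 mm.

>>> {"api": "servo_tool", "payload": {"steps": [[0,0,0,0,0,0.005,0],[0,0,0,0,0,0.012,0],[0,0,0,0,0,0.02,0],[0,0,0,0,0,0.028,0],[0,0,0,0,0,0.036,0],[0,0,0,0,0,0.042,0],[0,0,0,0,0,0.045,0],[0,0,0,0,0,0.045,0]]}}

```text
clock: 11.15
eef_pos: [0.5913, 0.0134, 0.1648]
ee_rot: [0.68, 1.461, -0.68]
ft_force: [0.3, 0.5, -6.0]
finger_gap: 0.0148
```

>>> {"api": "servo_tool", "payload": {"steps": [[0,0,0,0,0,0.005,0],[0,0,0,0,0,0.012,0],[0,0,0,0,0,0.02,0],[0,0,0,0,0,0.028,0],[0,0,0,0,0,0.035,0],[0,0,0,0,0,0.039,0],[0,0,0,0,0,0.04,0],[0,0,0,0,0,0.04,0]]}}

```text
clock: 11.95
eef_pos: [0.5911, 0.0134, 0.2043]
ee_rot: [0.68, 1.462, -0.68]
ft_force: [0.3, -0.5, -4.7]
finger_gap: 0.0149
```

>>> {"api": "servo_tool", "payload": {"steps": [[0,0,0,0,0,0,0],[0,0,0,0,0,0,0],[0,0,0,0,0,0,0],[0,0,0,0,0,0,0],[0,0,0,0,0,0,0],[0,0,0,0,0,0,0],[0,0,0,0,0,0,0],[0,0,0,0,0,0,0]]}}

```text
clock: 12.75
eef_pos: [0.5911, 0.0134, 0.2043]
ee_rot: [0.68, 1.462, -0.68]
ft_force: [0.1, -0.0, -5.1]
finger_gap: 0.0149
```

```bash
python3 - <<'E'
from h import *
b=snap('scene','s4.png');s=arm.sense()
print(s['eef_pos'],s['ee_rot'],s['finger_gap'],s['ft_force'],s['ft_torque'],abs(s['qd']).max())
cv2.imwrite('pics/m4.png',cv2.convertScaleAbs(cv2.resize(b[170:310,200:400],None,fx=4,fy=4,interpolation=2)[:,:,::-1],alpha=1.4))
for t in('electrode','sample','cell_center','sample_tray','resistor_box','caliper'):print(t,[(round(r['score'],2),np.round(r['at'],3).tolist()) for r in spotter.landmark_of('scene',t)[:2]])
E
```

```text
[0.59108575 0.0134134  0.20430613] [ 0.6801538   1.46166329 -0.68008941] 0.015123480694420138 [-0.62388507 -0.47184255 -5.65290302] [-0.04857426  0.06432561  0.01991095] 0.002730166355800699
electrode [(0.69, [0.59, 0.014, 0.177])]
sample [(0.94, [0.588, 0.016, 0.076])]
cell_center [(0.73, [0.595, 0.012, 0.073])]
sample_tray [(0.94, [0.6, 0.202, 0.002])]
resistor_box [(0.69, [0.59, -0.261, -0.004])]
caliper [(0.94, [0.739, -0.015, -0.001])]
```

View pics/m4.png

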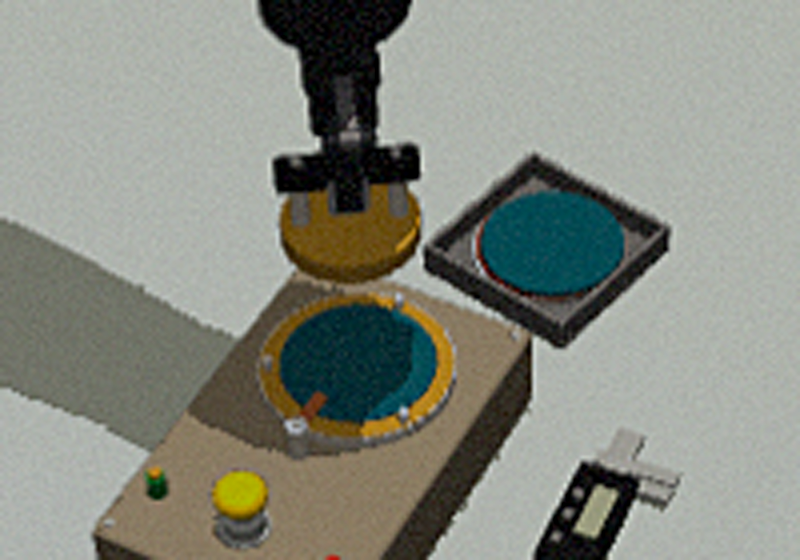

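The electrode hangs level over the cell, with the disc centred at crop (350,230). The sample lies flat between its pins at about (358,362), and the tray and caliper haven't moved.

```bash
python3 -c "
from h import *
print(order.finish_job())"
```

```text
the job is handed in; nothing more can be done
None
```

The job is done and handed in at about 13 s on the robot clock; no verdict was reported.

**What I did:** I pushed the shorting plunger home with the closed fingers to TCP z = 0.087 m. The force rose to 17 N with no further travel there, and I held it for about 1.9 s. I then gripped the handle at 60 N and lifted the electrode straight up by about 100 mm.

**Last checks:**
- **Electrode:** it was estimated at (0.590, 0.014, 0.177), level and still. That is within about 5 mm of the lower electrode's centre. The tool carried about 5 N, and the finger opening was steady at 15 mm.
- **Sample:** it lay flat between its pins in the last picture. The networks' estimates of the sample and the cell centre differed by up to 8 mm. That is within their combined error, but it neither confirms nor contradicts the 6 mm limit.
- **Other things:** the tray, resistor box and caliper were estimated within about 6 mm of their first positions.
- **Disagreement:** the scene camera read about 2 px off from the top camera and the arm, so I used the top camera's estimates.

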